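# Hold the jar mixer's spring dial at its third click

### The arm

A 6-joint arm with a two-finger parallel gripper is mounted at the origin on a cart in front of the work surface, level with it; the furniture and walls round the work are solid. World frame = base frame: x ahead of the robot, y to its left, z up, the work surface at z = 0. Lengths are in m, angles in degrees, forces in N, time in s.
With the tool pointing down it reaches from about 0.375 to 0.9 m from the base axis. Payload 3.1 kg.
Tool frame: the origin (TCP) lies at the very end of the fingers, on their centre line; the grasp point (between the pads) lies 19 mm behind it; z points along the fingers, y is the direction in which the jaws open and shut (so a half turn about z gives the same grasp; the last joint's range is limited). The gripper opens to 87 mm and grips with 3 to 60 N. Pads are 19 mm wide; open, the fingers measure 117 mm over their backs; the gripper's body (75 mm by 190 mm) begins 51 mm behind the grasp point.
Start: joints at [-85.285, 30.224, 82.088, -0, 67.689, -10.227], TCP at [0.161, -0.604, 0.223] pointing down, gripper open.
Joint ranges: [-176.69, 176.69], [-43.24, 126.21], [12.49, 139.97], [-82, 262], [0, 151.66], [-163.58, 163.58]. Speed limits (degrees/s): [159.86, 159.86, 180, 180, 180, 180].

### API

Orientations are given as a 3x3 rotation matrix whose columns are the frame's x, y, z axes.
In Python, from rig import readout, capture, camera_model, bot, spot_in, regions_of gives the robot as it stands.
- The arm moves only by the tool send_rows, never from a script. Its argument "moves" is a list that holds one entry, the list of rows, each a list of 7 numbers: the turn, a rotation vector about the tool's x, y, z in degrees, then the shift along the tool's x, y, z in cm, then the opening, from -1 (shut) to 1 (fully open). A call has exactly 5 rows; each row shifts and turns the commanded pose from where the row before left it, along the tool's axes as they then stand; what a row does not reach is not made up. A row lasts 1/10 s, in which the tool goes at most 50 mm and 8.59 degrees, less where a joint would pass 70% of its speed; a pose out of reach is approached as far as the arm can. A call with a gripper value outside its range is refused whole. The fingers move at their own pace and stop on an object; the grip force is fixed at half the most. Time passes only in rows, so rows that do not move let the fingers close, or fill a call up. It gives the time, the measured TCP pose, the force and the opening at its end, in the units of the state.
- readout.read_state(): the state, without advancing time (a new reading comes with each control period).
- capture(name): name is "scene" or "side" or "wrist"; returns the picture (400x640x3 uint8, blue, green, red); there is no depth.
- camera_model(name): a dict with "camera_matrix" (3x3 intrinsics, pixels), "pose" (4x4, takes a point from camera to world coordinates). Camera axes: x right, y up, looking along -z (the intrinsics and any distortion apply to the point x, -y, -z); pixel columns grow to the right and rows downward; lengths in m; the calibration is good to about 2 mm. A picture is of the moment at which its call begins: read the wrist's pose just before it. camera_model takes no time and is no camera call; for the wrist camera it gives the pose at the moment of the call.
- bot.hand_in(): hands the job in, once; it reports no verdict.
Trained networks look in the newest picture that a camera, given by its name, has taken for a name from the list of things; names that differ only in an ending like _2 or _b are one class to them, and where a whole thing is asked for, a point or a joint stands for the part that bears it (a point fixed in the world has none). Each returns a list of dicts, best first, with "p" (0 to 1); they miss things now and then, are a little off and sometimes report something else, mostly with a low value. They report only what shows in the picture. A call takes as long as a camera call. They do not tell look-alikes from the thing itself.
- spot_in(camera, thing): "location" ([x, y, z] in m, in world coordinates, good to about 4 mm: the middle of the surface that is visible of it).
- regions_of(camera, thing): "mask" (400x640 bool, what is visible of it).
The state is a dict: "time_s": time; "joint_positions": joint angles; "qvel": joint speeds; "tau": joint torques, N m; "position": TCP position; "tcp_rot": TCP orientation; "force": force on the tool from outside, world axes, zero at the start; "moment": the same for the moment, N m; "opening": opening from 0.0 (shut) to 1.0 (fully open).
Only numpy, scipy, OpenCV 4.12 (cv2) and the standard library are available. Lean on these libraries where they do the work, as an engineer would, in place of code of your own. Each camera call takes 0.05 s, during which the arm holds its last target. There are 200 camera calls.

### The job

The jar with the red lid needs a mix at the strongest setting: on the white twin jar mixer, take the spring-return dial in front of that jar's seat and turn it clockwise past the first and second clicks to the third, hold it there for three seconds, and finish while still holding it there with the fingers. Leave the other dial at home, and do not disturb the jars in their seats or the other things on the worktop.

Things in the scene. Friction and masses are not known exactly. Their poses are not given: they have to be found in the camera images.
- mixer: white twin jar mixer, fixed, 190 mm deep (x), 270 wide (y); origin: centre of its underside on the worktop; x to its back, away from the robot, y to its left. Console in front, 70 mm high, with dials at x=-58, y=+70 (left) and -70 (right); low deck behind, with a round seat behind each dial at x=+52. Dots by each dial mark home (grey) and the three clicks (blue, growing). Turned up to 0.25 rad
- dial_left (a joint): turn of the left dial, 0 at home, growing CLOCKWISE from above. Light clicks, felt but not holding, at 0.35, 0.70 and 1.05 rad; the third is the highest, just short of the end stop at 1.12. A spring drives it home from anywhere when let go: 0.07 N m at 0 rising to 0.12 N m at the third click, plus or minus 0.04 N m between clicks
- dial_right (a joint): turn of the right dial, 0 at home, growing CLOCKWISE from above. Light clicks, felt but not holding, at 0.35, 0.70 and 1.05 rad; the third is the highest, just short of the end stop at 1.12. A spring drives it home from anywhere when let go: 0.07 N m at 0 rising to 0.12 N m at the third click, plus or minus 0.04 N m between clicks
- dial_left_grip (a point): on the vertical axis of the left dial, 96 mm above the worktop; turns with it. Black bar grip 46 mm long (point's x, white line at +x), 14 mm thick (y), 33 mm tall, top 107 mm above the worktop; round it a flat grey skirt, radius 27 mm, top 74 mm above the worktop. At home the bar lies along the mixer's x
- dial_right_grip (a point): on the vertical axis of the right dial, 96 mm above the worktop; turns with it. Black bar grip 46 mm long (point's x, white line at +x), 14 mm thick (y), 33 mm tall, top 107 mm above the worktop; round it a flat grey skirt, radius 27 mm, top 74 mm above the worktop. At home the bar lies along the mixer's x
- seat_left (a point): centre of the inner floor, 24 mm above the worktop, of the left seat, an open collar of 75 mm inner diameter whose rim is 48 mm above the worktop
- seat_right (a point): the same point of the right seat
- jar_red_mid (a point): centre, half-way up, of the loose glass jar with the red lid (60x65x100 mm), upright in one of the two seats with its top 124 mm above the worktop
- jar_yellow_mid (a point): centre, half-way up, of the loose glass jar with the yellow-gold lid (59x59x90 mm), upright in the other seat
- mug: white mug, 64x91x51 mm, loose bystander; origin at the centre of its underside
- egg_cup: green egg cup, 48 mm wide, 51 mm high, loose bystander; origin at the centre of its underside
- spoon: steel teaspoon, 139x28x10 mm, loose bystander lying flat; origin under its centre
- mandarin: orange mandarin, 63 mm wide, loose bystander; origin at its underside
Mind the look-alikes: they are no part of the job. What is shaped like the part that bears jar_yellow_mid but black or turquoise is not meant.

How it is judged:
By the outcome, as a careful person would: the job done as asked, in the order asked, and still so for the second after the job is handed in, while the arm keeps its last pose, push and grip.
It also fails if it takes over 35 s, if anything falls off the work surface, if the arm or the gripper's body presses on something with over 40 N, if the wrist force passes 120 N, or if a joint passes its speed limit or range.

## Working session

There is one attempt and no reset: what is moved stays moved. The work goes in short steps, Python scripts to look and compute and a tool call to move; the robot and the scene stay as the last step left them, time stands still between calls to the robot, and variables do not carry over. Pictures are saved under pics/ and viewed, about 8 in all and at most 12, crops included, and the job is handed in when it is done.

Besides the shell and the picture viewer there is one more tool, called as name([rows], argument=value, ...), one row to a line, values as JSON. send_rows: Moves the arm, as the interface text tells. Its arguments: {"type":"object","properties":{"moves":{"type":"array","items":{"type":"array","items":{"type":"array","items":{"type":"number"}}}}},"required":["moves"]}

```bash
mkdir -p pics; python3 - <<'E'
from rig import *
import cv2
for c in ("scene","side"):
    cv2.imwrite(f"pics/{c}0.png",capture(c))
    for t in ["dial_left_grip","jar_red_mid","jar_yellow_mid","mixer","mug","egg_cup","mandarin","spoon"]:
        print(c,t,[(x["location"],round(x["p"],2)) for x in spot_in(c,t)][:5])
s=readout.read_state();print(s["time_s"],s["tcp_rot"],s["opening"])
E
```

```text
scene dial_left_grip [([0.4802, -0.0003, 0.0839], 0.78)]
scene jar_red_mid [([0.5712, -0.1531, 0.1267], 0.81)]
scene jar_yellow_mid [([0.7054, -0.0847, 0.0913], 0.94), ([0.5862, -0.0204, 0.1105], 0.92), ([0.7234, -0.1978, 0.0896], 0.67)]
scene mixer [([0.5007, -0.0867, 0.0456], 0.77)]
scene mug [([0.4804, 0.2421, 0.0345], 0.67), ([0.5678, -0.1533, 0.124], 0.65)]
scene egg_cup [([0.3849, -0.313, 0.0304], 0.65)]
scene mandarin [([0.3986, 0.3585, 0.0467], 0.74)]
scene spoon [([0.5752, 0.2317, 0.0032], 0.47)]
side dial_left_grip [([0.4768, -0.0041, 0.0881], 0.72)]
side jar_red_mid []
side jar_yellow_mid [([0.7003, -0.0909, 0.0566], 0.66), ([0.7214, -0.2092, 0.0617], 0.63)]
side mixer [([0.4827, -0.1531, 0.0445], 0.77)]
side mug [([0.4727, 0.2082, 0.0385], 0.57)]
side egg_cup [([0.3882, -0.317, 0.0398], 0.66)]
side mandarin [([0.3903, 0.3534, 0.041], 0.5)]
side spoon [([0.589, 0.2502, 0.0048], 0.47)]
0.9 [[ 9.66175435e-01  2.57885688e-01 -5.75876882e-06]
 [ 2.57885688e-01 -9.66175435e-01 -4.52810766e-06]
 [-6.73171513e-06  2.88984233e-06 -1.00000000e+00]] 0.9964619911002824
```

View pics/scene0.png

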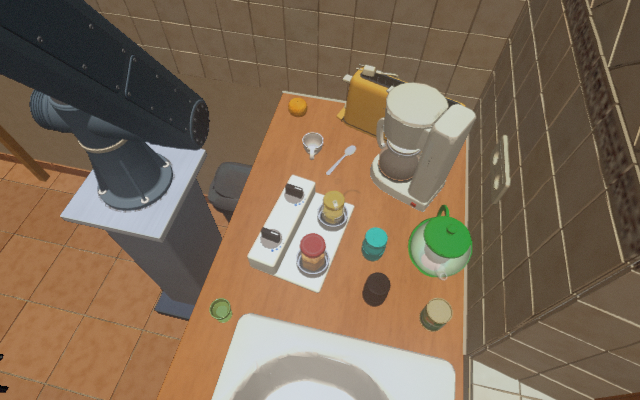

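View pics/side0.png

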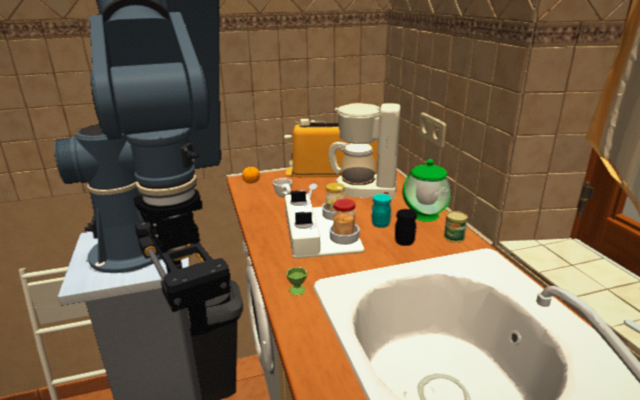

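The red-lid jar (scene px 313,250) sits in the right (lower) seat. The dial in front of it is the right one at px (271,235). The left dial, at (294,190), faces the yellow jar (333,207). The black (376,289) and turquoise (375,243) jars are look-alikes off the mixer. I'll confirm this in an enlarged crop.

```bash
python3 - <<'E'
import cv2
i=cv2.imread("pics/scene0.png")[165:295,240:365]
cv2.imwrite("pics/crop.png",cv2.resize(i,None,fx=4.6,fy=4.6,interpolation=cv2.INTER_CUBIC))
from rig import *
import numpy as np
for c in("scene","side"):
    m=camera_model(c);print({k:np.round(v,4).tolist() if k!="name" else v for k,v in m.items()} )
m=camera_model("wrist");print(m)
E
```

```text
{'camera_matrix': [[376.8103, 0.0, 316.7126], [0.0, 376.8103, 196.3771], [0.0, 0.0, 1.0]], 'pose': [[0.9741, -0.1939, 0.1161, 0.6536], [0.2257, 0.8109, -0.5398, -0.5181], [0.0105, 0.5521, 0.8337, 0.9031], [0.0, 0.0, 0.0, 1.0]]}
{'camera_matrix': [[452.7979, 0.0, 320.0796], [0.0, 452.7979, 200.5774], [0.0, 0.0, 1.0]], 'pose': [[0.9567, 0.1356, -0.2575, 0.195], [-0.2907, 0.4047, -0.867, -1.1645], [-0.0133, 0.9043, 0.4266, 0.6412], [0.0, 0.0, 0.0, 1.0]]}
{'camera_matrix': array([[292.62675173,   0.        , 319.05720099],
       [  0.        , 292.62675173, 201.11067927],
       [  0.        ,   0.        ,   1.        ]]), 'pose': array([[ 2.58502863e-01,  9.26803141e-01,  2.72419178e-01,
         2.35923683e-01],
       [-9.66010438e-01,  2.47916947e-01,  7.32189952e-02,
        -5.84696427e-01],
       [ 3.22263842e-04, -2.82087089e-01,  9.59388748e-01,
         3.84614601e-01],
       [ 0.00000000e+00,  0.00000000e+00,  0.00000000e+00,
         1.00000000e+00]])}
```

View pics/crop.png

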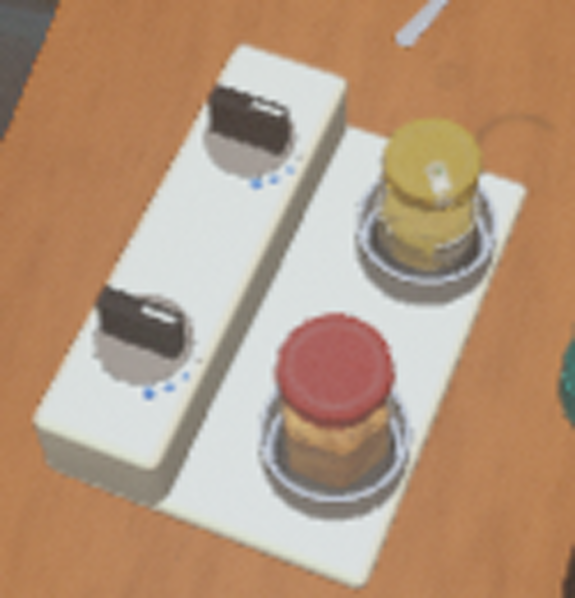

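The crop confirms it: red lid at crop (335,370) in the right seat, with the right dial's bar at about (140,325) and its white line toward the mixer's back, so it is at home. The left dial's bar is at about (250,120), in front of the yellow jar.

```bash
cat > h.py <<'E'
from rig import *
import numpy as np, cv2
from scipy.optimize import least_squares
def proj(P,m):
    T=np.linalg.inv(m["pose"]);q=np.atleast_2d(P)@T[:3,:3].T+T[:3,3]
    q=q*[1,-1,-1];p=q@m["camera_matrix"].T;return p[:,:2]/p[:,2:]
def unproj(uv,z,m):
    d=np.linalg.inv(m["camera_matrix"])@[uv[0],uv[1],1];d=m["pose"][:3,:3]@(d*[1,-1,-1]);o=m["pose"][:3,3]
    return o+d*(z-o[2])/d[2]
def world(P,v):
    c,s=np.cos(v[2]),np.sin(v[2]);P=np.atleast_2d(P)
    return np.c_[v[0]+c*P[:,0]-s*P[:,1],v[1]+s*P[:,0]+c*P[:,1],P[:,2]]
E
python3 - <<'E'
from h import *
m=camera_model("scene")
cr=np.array([[240,45],[37,424],[157,505]])  # FL top, FR top
uv=np.array([[240,45],[37,424],[525,188],[363,585],[430,163],[335,362],[254,97],[143,303]])/4.6+[240,165]
P=np.array([[-95,135,70],[-95,-135,70],[95,135,18],[95,-135,18],[52,70,114],[52,-70,124],[-58,70,107],[-58,-70,107]])/1000
f=lambda v:(proj(world(P,v),m)-uv).ravel()
r=least_squares(f,[.53,-.08,-.1],loss="soft_l1");print(r.x,f(r.x).reshape(-1,2).round(1).tolist())
print(world([[-.058,-.07,.096],[-.058,.07,.096],[.052,-.07,.124]],r.x).round(4))
m2=camera_model("side")
print([ (x["location"],x["p"]) for x in spot_in("side","dial_right_grip")+spot_in("scene","dial_right_grip")])
o=cv2.imread("pics/scene0.png")
E
```

```text
[ 0.52658418 -0.06662613 -0.15663338] [[-0.1, -2.0], [-2.0, -1.1], [1.3, -0.9], [0.4, 0.5], [1.0, -1.1], [0.4, 0.7], [-0.9, 1.1], [-0.6, 0.9]]
[[ 0.4584 -0.1267  0.096 ]
 [ 0.4802  0.0116  0.096 ]
 [ 0.567  -0.1439  0.124 ]]
[([0.4569, -0.1355, 0.0858], 0.57), ([0.459, -0.1341, 0.08], 0.54)]
```

send_rows([
  [[0,0,0,3.4,-3.2,0,1],[0,0,0,3.4,-3.2,0,1],[0,0,0,3.4,-3.2,0,1],[0,0,0,3.4,-3.2,0,1],[0,0,0,3.4,-3.2,0,1]],
])

```text
time_s: 1.5
position: [0.2849, -0.4039, 0.2227]
tcp_rot: [[0.966, 0.257, 0.0], [0.257, -0.966, -0.0], [0.0, 0.001, -1.0]]
force: [0.3, -0.7, -0.7]
opening: 0.997
```

send_rows([
  [[0,0,0,3.4,-3.2,0,1],[0,0,0,3.4,-3.2,0,1],[0,0,0,3.4,-3.2,0,1],[0,0,0,3.4,-3.2,0,1],[0,0,0,3.4,-3.2,0,1]],
])

```text
time_s: 2.0
position: [0.4081, -0.2055, 0.2229]
tcp_rot: [[0.966, 0.257, 0.001], [0.257, -0.966, -0.001], [0.001, 0.001, -1.0]]
force: [1.2, 0.4, 0.6]
opening: 0.999
```

send_rows([
  [[0,0,8,0,0,0,1],[0,0,8,0,0,0,1],[0,0,8,0,0,0,1],[0,0,0,0,0,0,1],[0,0,0,0,0,0,1]],
])

```text
time_s: 2.5
position: [0.4072, -0.207, 0.2226]
tcp_rot: [[0.988, -0.155, 0.0], [-0.155, -0.988, -0.0], [0.0, 0.0, -1.0]]
force: [-0.3, 0.0, -0.5]
opening: 1.0
```

send_rows([
  [[0,0,0,1.9,-4.3,0,1],[0,0,0,1.9,-4.3,0,1],[0,0,0,0,0,0,1],[0,0,0,0,0,0,1],[0,0,0,0,0,0,1]],
])

```text
time_s: 3.0
position: [0.4578, -0.1287, 0.2225]
tcp_rot: [[0.988, -0.157, -0.0], [-0.157, -0.988, -0.0], [-0.0, 0.0, -1.0]]
force: [-1.1, -0.0, 0.3]
opening: 1.001
```

```bash
python3 - <<'E'
from h import *
m=camera_model("wrist");i=capture("wrist");cv2.imwrite("pics/w1.png",i)
print(spot_in("wrist","dial_right_grip"),readout.read_state()["position"])
v=[.52658,-.06663,-.15663]
print(proj(world([[-.081,-.07,.107],[-.035,-.07,.107],[-.058,-.07,.074],[-.081,.07,.107],[-.035,.07,.107],[-.028,-.135,.07],[-.095,-.135,.07]],v),m).round(1).tolist())
np.save("w1.npy",m["pose"])
E
```

```text
[{'location': [0.4602, -0.1273, 0.0722], 'p': 0.8}] [ 0.45771728 -0.1291051   0.22252169]
[[316.1, 218.9], [315.9, 173.9], [316.3, 188.8], [176.9, 219.0], [170.4, 173.9], [376.6, 160.8], [373.4, 219.4]]
```

View pics/w1.png

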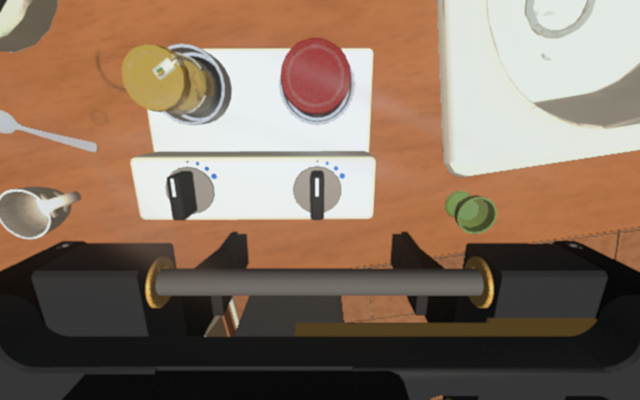

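The wrist picture shows the right dial bar's top ends at (317,218) and (317,171). The model predicts (316,219) and (316,174), so they agree within about 2 mm, and the bar is at home between the fingers. I'll descend now.

send_rows([
  [[0,0,0,0.15,-0.15,3,1],[0,0,0,0,0,3,1],[0,0,0,0,0,3,1],[0,0,0,0,0,3,1],[0,0,0,0,0,2.2,1]],
])

```text
time_s: 3.6
position: [0.459, -0.1278, 0.0791]
tcp_rot: [[0.987, -0.159, -0.001], [-0.159, -0.987, 0.001], [-0.001, -0.0, -1.0]]
force: [-0.8, 0.6, -0.8]
opening: 1.001
```

send_rows([
  [[0,0,0,0,0,0,-0.4],[0,0,0,0,0,0,-1],[0,0,0,0,0,0,-1],[0,0,0,0,0,0,-1],[0,0,0,0,0,0,-1]],
])

```text
time_s: 4.1
position: [0.4606, -0.1272, 0.0816]
tcp_rot: [[0.988, -0.157, 0.002], [-0.157, -0.988, -0.001], [0.002, 0.001, -1.0]]
force: [0.0, -0.1, 0.3]
opening: 0.631
```

send_rows([
  [[0,0,0,0,0,0,-1],[0,0,0,0,0,0,-1],[0,0,0,0,0,0,-1],[0,0,0,0,0,0,-1],[0,0,0,0,0,0,-1]],
])

```text
time_s: 4.6
position: [0.4599, -0.1267, 0.0805]
tcp_rot: [[0.988, -0.157, -0.0], [-0.157, -0.988, 0.0], [-0.0, -0.0, -1.0]]
force: [0.9, 0.2, 0.2]
opening: 0.171
```

send_rows([
  [[0,0,0,0,0,0,-1],[0,0,0,0,0,0,-1],[0,0,0,0,0,0,-1],[0,0,0,0,0,0,-1],[0,0,0,0,0,0,-1]],
])

```text
time_s: 5.1
position: [0.4599, -0.1266, 0.0805]
tcp_rot: [[0.988, -0.157, -0.0], [-0.157, -0.988, 0.0], [-0.0, -0.0, -1.0]]
force: [-0.6, 2.4, 0.1]
opening: 0.159
```

```bash
python3 -c "
from h import *
s=readout.read_state();print({k:np.round(s[k],3) for k in('position','force','moment','opening','joint_positions')},s['tcp_rot'])"
```

```text
{'position': array([ 0.46 , -0.127,  0.081]), 'force': array([-0.624,  2.365,  0.112]), 'moment': array([ 0.23 , -0.093,  0.038]), 'opening': np.float64(0.159), 'joint_positions': array([-2.88570e+01,  3.29470e+01,  1.10114e+02,  1.40000e-02,
        3.69490e+01,  7.01900e+01])} [[ 9.87528301e-01 -1.57441564e-01 -9.28289832e-05]
 [-1.57441540e-01 -9.87528284e-01  2.24486144e-04]
 [-1.27014696e-04 -2.07071282e-04 -9.99999970e-01]]
```

send_rows([
  [[0,0,5,0,0,0,-1],[0,0,5,0,0,0,-1],[0,0,5,0,0,0,-1],[0,0,5,0,0,0,-1],[0,0,5,0,0,0,-1]],
])

```text
time_s: 5.6
position: [0.4595, -0.1279, 0.0805]
tcp_rot: [[0.828, -0.561, -0.001], [-0.561, -0.828, -0.002], [0.0, 0.002, -1.0]]
force: [-2.7, -5.0, -0.2]
opening: 0.157
```

send_rows([
  [[0,0,5,0,0,0,-1],[0,0,5,0,0,0,-1],[0,0,5,0,0,0,-1],[0,0,5,0,0,0,-1],[0,0,0,0,0,0,-1]],
])

```text
time_s: 6.1
position: [0.4587, -0.1287, 0.0805]
tcp_rot: [[0.588, -0.809, -0.003], [-0.809, -0.588, -0.003], [0.001, 0.004, -1.0]]
force: [-5.3, -8.2, 1.2]
opening: 0.16
```

```bash
python3 - <<'E'
from h import *
s=readout.read_state();print({k:np.round(s[k],3) for k in('position','force','moment','opening')});R=s['tcp_rot'];print(np.degrees(np.arctan2(R[1][0],R[0][0])))
i=capture("wrist");cv2.imwrite("pics/w2.png",i)
E
```

```text
{'position': array([ 0.459, -0.129,  0.081]), 'force': array([-5.338, -8.241,  1.225]), 'moment': array([-1.239,  0.817,  0.17 ]), 'opening': np.float64(0.16)}
-53.966817747068134
```

View pics/w2.png

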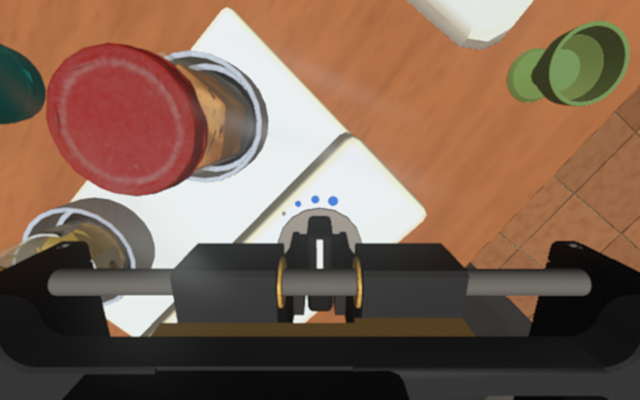

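The wrist view shows the bar (white line at 320,255) upright between the pads, so it turns with the fingers. It is at about 45° now; the third blue dot is at (333,201). I'll shift slightly to relieve the side force and turn the remaining 17°.

send_rows([
  [[0,0,4,0.05,0.15,0,-1],[0,0,4,0,0,0,-1],[0,0,4,0,0,0,-1],[0,0,3,0,0,0,-1],[0,0,2,0,0,0,-1]],
])

```text
time_s: 6.65
position: [0.4578, -0.1292, 0.0805]
tcp_rot: [[0.325, -0.946, -0.003], [-0.946, -0.325, -0.002], [0.001, 0.003, -1.0]]
force: [-4.5, -3.5, 1.6]
opening: 0.163
```

send_rows([
  [[0,0,0,0,0,0,-1],[0,0,0,0,0,0,-1],[0,0,0,0,0,0,-1],[0,0,0,0,0,0,-1],[0,0,0,0,0,0,-1]],
])

```text
time_s: 7.15
position: [0.4578, -0.1292, 0.0805]
tcp_rot: [[0.327, -0.945, -0.003], [-0.945, -0.327, -0.002], [0.001, 0.003, -1.0]]
force: [-4.1, -4.7, 1.9]
opening: 0.162
```

```bash
python3 - <<'E'
from h import *
s=readout.read_state();print({k:np.round(s[k],3) for k in('position','force','moment','opening')});R=s['tcp_rot'];print(np.degrees(np.arctan2(R[1][0],R[0][0])))
i=capture("wrist");m=camera_model("wrist");cv2.imwrite("pics/w3.png",cv2.resize(i[140:340,200:440],None,fx=3,fy=3,interpolation=cv2.INTER_CUBIC))
a=np.radians(-8.97)
for d in(55,60.2,64): 
    t=a-np.radians(d);c=np.array([.4587,-.1288,.107])
    print(d,(proj([c-.023*np.array([np.cos(t),np.sin(t),0]),c+.023*np.array([np.cos(t),np.sin(t),0])],m)-[200,140])*3)
E
```

```text
{'position': array([ 0.458, -0.129,  0.081]), 'force': array([-4.129, -4.695,  1.906]), 'moment': array([-0.754,  0.665,  0.168]), 'opening': np.float64(0.162)}
-70.93013204698467
55 [[365.10447392 508.94582263]
 [332.3986916  273.65401838]]
60.2 [[353.58412717 509.71207099]
 [344.93350953 272.75778895]]
64 [[345.14106971 509.705541  ]
 [354.12601572 272.77408624]]
```

View pics/w3.png

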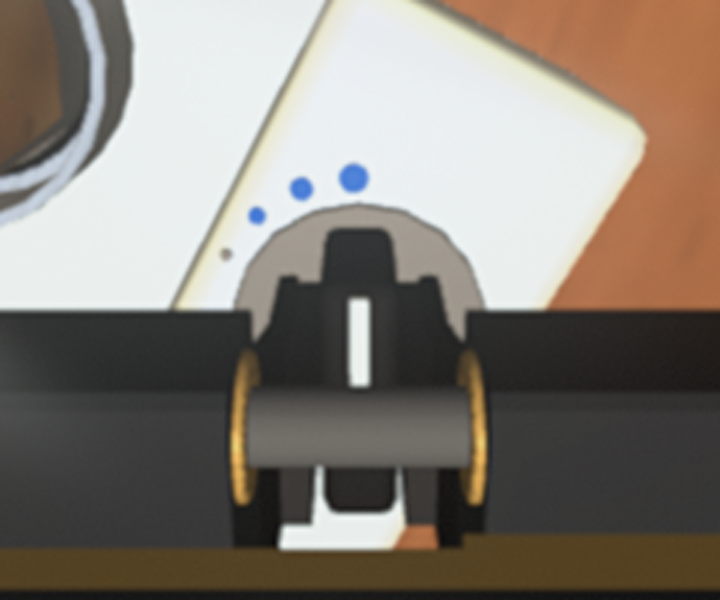

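The bar (white line at 359,298 to 360,385, nearly vertical in the crop) points at the third, largest dot at (353,178), about 62° and just past the third click. I'll hold it there for over 3 s.

send_rows([
  [[0,0,0,0,0,0,-1],[0,0,0,0,0,0,-1],[0,0,0,0,0,0,-1],[0,0,0,0,0,0,-1],[0,0,0,0,0,0,-1]],
])

```text
time_s: 7.7
position: [0.4578, -0.1292, 0.0805]
tcp_rot: [[0.327, -0.945, -0.003], [-0.945, -0.327, -0.002], [0.001, 0.003, -1.0]]
force: [-4.0, -5.0, 1.5]
opening: 0.163
```

send_rows([
  [[0,0,0,0,0,0,-1],[0,0,0,0,0,0,-1],[0,0,0,0,0,0,-1],[0,0,0,0,0,0,-1],[0,0,0,0,0,0,-1]],
])

```text
time_s: 8.2
position: [0.4578, -0.1292, 0.0805]
tcp_rot: [[0.327, -0.945, -0.003], [-0.945, -0.327, -0.002], [0.001, 0.003, -1.0]]
force: [-4.1, -4.4, 0.1]
opening: 0.157
```

send_rows([
  [[0,0,0,0,0,0,-1],[0,0,0,0,0,0,-1],[0,0,0,0,0,0,-1],[0,0,0,0,0,0,-1],[0,0,0,0,0,0,-1]],
])

```text
time_s: 8.7
position: [0.4578, -0.1292, 0.0805]
tcp_rot: [[0.327, -0.945, -0.003], [-0.945, -0.327, -0.002], [0.001, 0.003, -1.0]]
force: [-3.0, -4.8, 0.9]
opening: 0.154
```

send_rows([
  [[0,0,0,0,0,0,-1],[0,0,0,0,0,0,-1],[0,0,0,0,0,0,-1],[0,0,0,0,0,0,-1],[0,0,0,0,0,0,-1]],
])

```text
time_s: 9.2
position: [0.4578, -0.1292, 0.0805]
tcp_rot: [[0.327, -0.945, -0.003], [-0.945, -0.327, -0.002], [0.001, 0.003, -1.0]]
force: [-3.1, -4.8, 0.9]
opening: 0.159
```

send_rows([
  [[0,0,0,0,0,0,-1],[0,0,0,0,0,0,-1],[0,0,0,0,0,0,-1],[0,0,0,0,0,0,-1],[0,0,0,0,0,0,-1]],
])

```text
time_s: 9.7
position: [0.4578, -0.1292, 0.0805]
tcp_rot: [[0.327, -0.945, -0.003], [-0.945, -0.327, -0.002], [0.001, 0.003, -1.0]]
force: [-4.1, -5.1, 1.2]
opening: 0.166
```

send_rows([
  [[0,0,0,0,0,0,-1],[0,0,0,0,0,0,-1],[0,0,0,0,0,0,-1],[0,0,0,0,0,0,-1],[0,0,0,0,0,0,-1]],
])

```text
time_s: 10.2
position: [0.4578, -0.1292, 0.0805]
tcp_rot: [[0.327, -0.945, -0.003], [-0.945, -0.327, -0.002], [0.001, 0.003, -1.0]]
force: [-3.5, -4.8, 1.2]
opening: 0.157
```

send_rows([
  [[0,0,0,0,0,0,-1],[0,0,0,0,0,0,-1],[0,0,0,0,0,0,-1],[0,0,0,0,0,0,-1],[0,0,0,0,0,0,-1]],
])

```text
time_s: 10.7
position: [0.4578, -0.1292, 0.0805]
tcp_rot: [[0.327, -0.945, -0.003], [-0.945, -0.327, -0.002], [0.001, 0.003, -1.0]]
force: [-4.4, -4.7, 0.8]
opening: 0.156
```

```bash
python3 - <<'E'
from h import *
a=capture("wrist")[140:340,200:440];b=capture("scene")[80:330,190:370]
cv2.imwrite("pics/w4.png",np.hstack([cv2.resize(a,(420,350)),cv2.resize(b,(252,350))]))
E
```

```text
(no output)
```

View pics/w4.png

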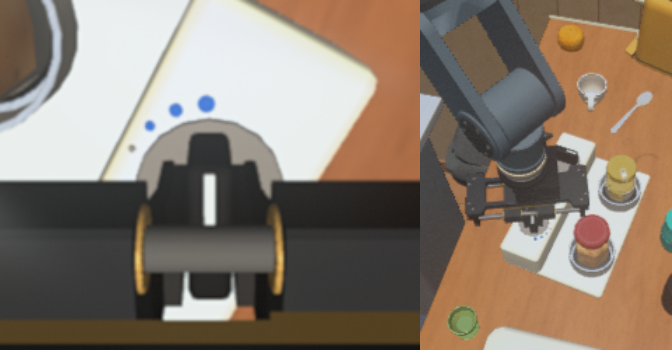

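After 4 s the bar still points at the third dot (206,103 in the left panel), and both jars and the bystanders are where they were. Handing in.

```bash
python3 -c "
from rig import *
print(bot.hand_in())"
```

```text
the job is handed in; nothing more can be done
None
```

I gripped the right dial, in front of the red-lidded jar, and turned it clockwise about 62° (third click at 60°, end stop at 64°). I held it there about 4 s (t = 6.65 to 10.75 s) and handed in with the fingers still gripping it.

- **Dial angle:** the tool angle stayed constant through the hold. In the last wrist picture the bar was aligned with the fingers and pointing at the largest blue dot.
- **Force:** a steady side force of about 6 N stayed on the gripper during the hold, most likely from a 1–2 mm centring offset. It peaked at about 10 N mid-turn, well under the limits.
- **Surroundings:** in the last scene picture the jars and the mug, egg cup, spoon and mandarin looked undisturbed. The arm hid the left dial in that picture, so its home position was not re-checked at the end; nothing came near it, as the gripper body stays about 40 mm above it.

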